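# Update the stock tags at the pump repair bench

### The arm

A 6-joint arm with a two-finger parallel gripper is mounted at the origin on the work surface. World frame = base frame: x ahead of the robot, y to its left, z up, the work surface at z = 0. Lengths are in m, angles in rad, forces in N, time in s.
With the tool pointing down it reaches from about 0.225 to 0.875 m from the base axis. Payload 3.4 kg.
Tool frame: the origin (TCP) lies at the very end of the fingers, on their centre line; the grasp point (between the pads) lies 19 mm behind it; z points along the fingers, y is the direction in which the jaws open and shut (so a half turn about z gives the same grasp; the last joint's range is limited). The gripper opens to 85 mm and grips with 20 to 120 N. Pads are 22 mm wide; open, the fingers measure 114 mm over their backs; the gripper's body (76 mm by 85 mm) begins 54 mm behind the grasp point. The pads swing forward as they close: fully open they stand 13 mm farther back than shut.
Start: joints at [1.157, 0.276, 1.505, -0, 1.361, -0.121], TCP at [0.166, 0.551, 0.231] pointing down, gripper open.
Joint ranges: [-2.89, 2.89], [-0.75, 2.08], [0.22, 2.7], [-1.18, 4.32], [0.11, 2.71], [-2.7, 2.7]. Speed limits (rad/s): [2.57, 2.57, 3.14, 3.14, 3.14, 3.14].

### API

Orientations are given as a unit quaternion [w, x, y, z].
In Python, from rig import telemetry, optics, order gives the robot as it stands.
- The arm moves only by the shell command python3 -m creep 'ROWS' [FORCE]. ROWS is a JSON object of lists of equal length, an entry for each row: "slide": the shift along the world's x, y, z normalised to -1 to 1, where 1 is 0.15 m, a list of three; "twist": the turn, a rotation vector about the world's x, y, z normalised to -1 to 1, where 1 is 360 degrees, a list of three; "fingers": the gripper's target within -1 to 1 (fully open at 1, half-way at 0, shut at -1). A call has 1 to 20 rows; each row is the pose to reach, as a shift and turn from the pose commanded when the call began, turning the shorter way round; what a row does not reach only later rows make up. A row lasts 1/10 s, in which the tool goes at most 50 mm and 8.59 degrees, less where a joint would pass 70% of its speed; a pose out of reach is approached as far as the arm can. A call with a number of a shift or a turn outside -1 to 1 is refused whole. A call with a gripper value outside its range is refused whole. The fingers move at their own pace and stop on an object; FORCE is the grip in N (left out, the last holds). Time passes only in rows, so rows that repeat a pose let the fingers close. It gives the time, the measured TCP pose, the force and the opening at its end, in the units of the state.
- telemetry.get_state(): the state, without advancing time (a new reading comes with each control period).
- optics.get_image(name): name is "scene" or "top" or "wrist"; returns a dict with "img" (384x512x3 uint8, blue, green, red), "depth" (384x512 float32, m along the optical axis (not along the pixel's ray), 0 where there is no reading), "fovy" (degrees; the focal length in pixels is half the picture's height over the tangent of half this angle, whatever the lens; pixels are square), "cx", "cy" (the principal point, pixels), "world_from_camera" (4x4, takes a point from camera to world coordinates). Camera axes: x right, y down, z forward; pixel columns grow to the right and rows downward; lengths in m; the calibration is good to about 2 mm. The wrist camera is an equidistant fisheye: a pixel r from the principal point sees the ray r / f radians off the axis. A picture is of the moment at which its call begins.
- order.sign_off(): hands the job in, once; it reports no verdict.
The state is a dict: "clock": time; "qpos": joint angles; "qd": joint speeds; "effort": joint torques, N m; "position": TCP position; "ee_rot": TCP orientation; "contact_force": force on the tool from outside, world axes, zero at the start; "moment": the same for the moment, N m; "width": finger opening in m.
Only numpy, scipy, OpenCV 4.12 (cv2) and the standard library are available. Lean on these libraries where they do the work, as an engineer would, in place of code of your own. Each camera call takes 0.05 s, during which the arm holds its last target.

### The job

Bring the stock board up to date: with a fingertip, gently flip the hinged tags over so that each full bin's tag shows its green face upward and every other bin's tag shows red (a bin's tag is the one right in front of it, on the robot's side). Some tags may already be right. Do not grip or force the tags, and leave the loose parts on the bench where they are.

Things in the scene. Friction and masses are not known exactly. Their poses are not given: they have to be found in the camera images.
- rack: Grey stock board fixed on the bench, 235 x 560 x 8 mm: a row of four tag stands and behind it (rack +x) a row of four bins, one per tag, places 135 mm apart along rack y (left seen from the robot). Which stand and bin take which place varies. Origin on the bench under the middle of the tag row, below the 8 mm board.
- bin_full_plugs: Blue open bin, 110 (x) x 118 (y) x 55 mm tall, fixed. FULL: heaped to the rim with steel hex plugs. Origin at the centre of its underside, 8 mm above the bench. Its tag's stand lies 115 mm from it along rack -x (a neighbour's is 177 mm away).
- bin_full_rings: Blue open bin, 110 (x) x 118 (y) x 55 mm tall, fixed. FULL: filled to the rim with bearing rings. Origin at the centre of its underside, 8 mm above the bench. Its tag's stand lies 115 mm from it along rack -x (a neighbour's is 177 mm away).
- bin_low: Blue open bin, 110 (x) x 118 (y) x 55 mm tall, fixed. NOT full: only two hex plugs lie on its floor. Origin at the centre of its underside, 8 mm above the bench. Its tag's stand lies 115 mm from it along rack -x (a neighbour's is 177 mm away).
- bin_empty: Blue open bin, 110 (x) x 118 (y) x 55 mm tall, fixed. NOT full: empty. Origin at the centre of its underside, 8 mm above the bench. Its tag's stand lies 115 mm from it along rack -x (a neighbour's is 177 mm away).
- stand_a: Fixed stand of tag a: black foot 74 (x) x 78 (y) x 6 mm, two ears (x = +-33 mm), two stop plates under the leaf (y = +-23 mm, 58 mm tall). Origin at the centre of its underside, 8 mm above the bench, axes along the rack's. The hinge line runs along x, 45 mm above this origin. Serves the bin 115 mm away along +x.
- tag_a (a joint): Hinge angle of tag a: 0 = leaf leans to the stand's -y, 40 deg above level, RED face up; 1.745 = leans to +y, 40 deg above level, GREEN face up; upright at 0.873. Leaf 58 mm wide (x), 3 mm thick, 35 g, smooth, free: gravity drops it to the side it leans to. A fingertip beside the free edge, reaching below it, moved inwards and upwards carries it over the top.
- edge_a (a point): Middle of the free edge of tag a's leaf, centre of its white 7 mm bead, 50 mm from the hinge line; at rest 85 mm above the bench and 38 mm to the side of the hinge line. Between the beads of neighbouring tags that lean towards each other 58 mm is left.
- stand_b: Fixed stand of tag b: black foot 74 (x) x 78 (y) x 6 mm, two ears (x = +-33 mm), two stop plates under the leaf (y = +-23 mm, 58 mm tall). Origin at the centre of its underside, 8 mm above the bench, axes along the rack's. The hinge line runs along x, 45 mm above this origin. Serves the bin 115 mm away along +x.
- tag_b (a joint): Hinge angle of tag b: 0 = leaf leans to the stand's -y, 40 deg above level, RED face up; 1.745 = leans to +y, 40 deg above level, GREEN face up; upright at 0.873. Leaf 58 mm wide (x), 3 mm thick, 35 g, smooth, free: gravity drops it to the side it leans to. A fingertip beside the free edge, reaching below it, moved inwards and upwards carries it over the top.
- edge_b (a point): Middle of the free edge of tag b's leaf, centre of its white 7 mm bead, 50 mm from the hinge line; at rest 85 mm above the bench and 38 mm to the side of the hinge line. Between the beads of neighbouring tags that lean towards each other 58 mm is left.
- stand_c: Fixed stand of tag c: black foot 74 (x) x 78 (y) x 6 mm, two ears (x = +-33 mm), two stop plates under the leaf (y = +-23 mm, 58 mm tall). Origin at the centre of its underside, 8 mm above the bench, axes along the rack's. The hinge line runs along x, 45 mm above this origin. Serves the bin 115 mm away along +x.
- tag_c (a joint): Hinge angle of tag c: 0 = leaf leans to the stand's -y, 40 deg above level, RED face up; 1.745 = leans to +y, 40 deg above level, GREEN face up; upright at 0.873. Leaf 58 mm wide (x), 3 mm thick, 35 g, smooth, free: gravity drops it to the side it leans to. A fingertip beside the free edge, reaching below it, moved inwards and upwards carries it over the top.
- edge_c (a point): Middle of the free edge of tag c's leaf, centre of its white 7 mm bead, 50 mm from the hinge line; at rest 85 mm above the bench and 38 mm to the side of the hinge line. Between the beads of neighbouring tags that lean towards each other 58 mm is left.
- stand_d: Fixed stand of tag d: black foot 74 (x) x 78 (y) x 6 mm, two ears (x = +-33 mm), two stop plates under the leaf (y = +-23 mm, 58 mm tall). Origin at the centre of its underside, 8 mm above the bench, axes along the rack's. The hinge line runs along x, 45 mm above this origin. Serves the bin 115 mm away along +x.
- tag_d (a joint): Hinge angle of tag d: 0 = leaf leans to the stand's -y, 40 deg above level, RED face up; 1.745 = leans to +y, 40 deg above level, GREEN face up; upright at 0.873. Leaf 58 mm wide (x), 3 mm thick, 35 g, smooth, free: gravity drops it to the side it leans to. A fingertip beside the free edge, reaching below it, moved inwards and upwards carries it over the top.
- edge_d (a point): Middle of the free edge of tag d's leaf, centre of its white 7 mm bead, 50 mm from the hinge line; at rest 85 mm above the bench and 38 mm to the side of the hinge line. Between the beads of neighbouring tags that lean towards each other 58 mm is left.
- cartridge: Loose steel valve cartridge standing on the bench in front of the tags, 32 mm across, 55 mm tall, 0.12 kg. Origin at the centre of its underside. To be left alone.
- bearing: Loose dark steel bearing ring lying flat on the bench in front of the tags, 48 mm across, 16 mm tall, bore 24 mm. Origin at the centre of its underside. To be left alone.
- spool: Loose brass spool standing on the bench in front of the tags, 36 mm across, 42 mm tall. Origin at the centre of its underside. To be left alone.

How it is judged:
At the end, for the whole second after the job is handed in: The tags in front of the two full bins rest on their green side (joint above 1.65 rad), the other two on their red side (below 0.1 rad), all at rest (below 0.1 rad/s) ((((horizontal distance between stand_a and bin_full_plugs below 0.145 m or horizontal distance between stand_a and bin_full_rings below 0.145 m) and value of joint tag_a above 1.65 rad) or (not (horizontal distance between stand_a and bin_full_plugs below 0.145 m or horizontal distance between stand_a and bin_full_rings below 0.145 m) and value of joint tag_a below 0.1 rad)) and velocity of joint tag_a between -0.1 and 0.1 rad/s and (((horizontal distance between stand_b and bin_full_plugs below 0.145 m or horizontal distance between stand_b and bin_full_rings below 0.145 m) and value of joint tag_b above 1.65 rad) or (not (horizontal distance between stand_b and bin_full_plugs below 0.145 m or horizontal distance between stand_b and bin_full_rings below 0.145 m) and value of joint tag_b below 0.1 rad)) and velocity of joint tag_b between -0.1 and 0.1 rad/s and (((horizontal distance between stand_c and bin_full_plugs below 0.145 m or horizontal distance between stand_c and bin_full_rings below 0.145 m) and value of joint tag_c above 1.65 rad) or (not (horizontal distance between stand_c and bin_full_plugs below 0.145 m or horizontal distance between stand_c and bin_full_rings below 0.145 m) and value of joint tag_c below 0.1 rad)) and velocity of joint tag_c between -0.1 and 0.1 rad/s and (((horizontal distance between stand_d and bin_full_plugs below 0.145 m or horizontal distance between stand_d and bin_full_rings below 0.145 m) and value of joint tag_d above 1.65 rad) or (not (horizontal distance between stand_d and bin_full_plugs below 0.145 m or horizontal distance between stand_d and bin_full_rings below 0.145 m) and value of joint tag_d below 0.1 rad)) and velocity of joint tag_d between -0.1 and 0.1 rad/s); the robot touches nothing.
It fails at once if a loose part on the bench was moved by more than 20 mm or picked up (distance of any of cartridge, bearing, spool from where it was at the start of the episode above 0.02 m).
It fails at once if a tag or its stand was forced or gripped with more than 20 N (contact force between the fingers and stand_a above 20 N or contact force between the fingers and stand_b above 20 N or contact force between the fingers and stand_c above 20 N or contact force between the fingers and stand_d above 20 N).
It also fails if it takes over 56 s, if anything falls off the work surface, if the arm or the gripper's body presses on something with over 40 N, if the wrist force passes 120 N, or if a joint passes its speed limit or range.

## Working session

There is one attempt and no reset: what is moved stays moved. The work goes in short steps, Python scripts to look and compute and a shell command to move; the robot and the scene stay as the last step left them, time stands still between calls to the robot, and variables do not carry over. Pictures are saved under pics/ and viewed, and the job is handed in when it is done.

```bash
ls; mkdir -p pics; cat > h.py <<'E'
import numpy as np, cv2
from rig import telemetry, optics, order
def grab(n):
    d=optics.get_image(n); cv2.imwrite(f'pics/{n}_{telemetry.get_state()["clock"]:.2f}.png',d['img']); np.save(f'/tmp/{n}.npy',d,allow_pickle=True); return d
def f(d): return 192/np.tan(np.radians(d['fovy']/2))
def pt(d,u,v,fish=False):
    z=d['depth'][int(round(v)),int(round(u))]
    F=f(d); p=np.array([(u-d['cx'])/F*z,(v-d['cy'])/F*z,z,1])
    return (np.array(d['world_from_camera'])@p)[:3]
E
python3 - <<'E'
from h import *
print(telemetry.get_state())
for n in ['scene','top','wrist']:
    d=grab(n); print(n,d['fovy'],d['cx'],d['cy'],np.round(d['world_from_camera'],3).tolist())
E
ls pics
```

```text
pics
{'clock': 0.0, 'qpos': array([ 1.15699801e+00,  2.76589157e-01,  1.50614535e+00,  1.26125088e-05,
        1.36071005e+00, -1.20984495e-01]), 'qd': array([ 0.00097994,  0.00083478,  0.00018723,  0.00140817, -0.00205149,
       -0.00018749]), 'effort': array([ 2.90805956e-04, -4.16766572e+01, -2.45807576e+01, -1.23712866e-04,
        1.10169151e-02, -2.51883404e-05]), 'position': array([0.16574641, 0.55003098, 0.23043818]), 'ee_rot': array([-2.50599216e-04,  1.45885677e-01,  9.89301022e-01, -8.91418384e-04]), 'contact_force': array([-0.30437223,  0.79645295,  0.0176517 ]), 'moment': array([-0.03975862, -0.02699842, -0.01192637]), 'width': 0.08530041750978119}
scene 52.56004283004494 259.3128399402557 193.19370075778212 [[-0.482, 0.699, -0.529, 0.89], [0.876, 0.391, -0.282, 0.222], [0.009, -0.599, -0.801, 0.653], [0.0, 0.0, 0.0, 1.0]]
top 54.606778384344864 257.03373088164426 186.33724530280193 [[-0.014, -0.988, 0.154, 0.406], [-0.999, 0.022, 0.05, -0.016], [-0.052, -0.153, -0.987, 0.806], [0.0, 0.0, 0.0, 1.0]]
wrist 65.70646984690485 249.4611534244933 189.53259311364772 [[0.288, 0.911, 0.295, 0.09], [0.958, -0.273, -0.092, 0.574], [-0.003, 0.309, -0.951, 0.372], [0.0, 0.0, 0.0, 1.0]]
scene_0.05.png
top_0.10.png
wrist_0.15.png
```

View pics/scene_0.05.png

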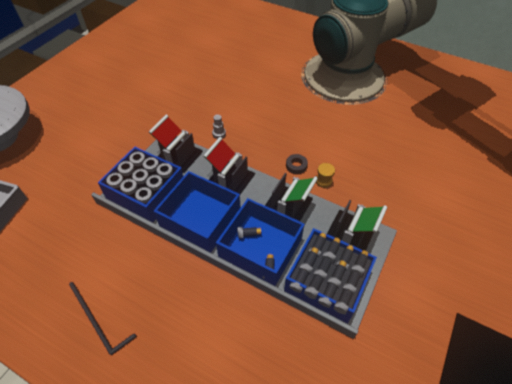

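View pics/top_0.10.png

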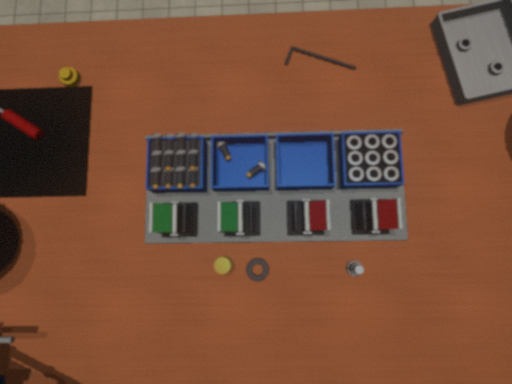

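```bash
python3 - <<'E'
import cv2
i=cv2.imread('pics/top_0.10.png')[120:290,135:415]
cv2.imwrite('pics/topcrop.png',cv2.resize(i,None,fx=2.85,fy=2.85,interpolation=cv2.INTER_CUBIC))
i=cv2.imread('pics/scene_0.05.png')[100:260,130:400]
cv2.imwrite('pics/scenecrop.png',cv2.resize(i,None,fx=2.9,fy=2.9,interpolation=cv2.INTER_CUBIC))
E
```

```text
(no output)
```

View pics/topcrop.png

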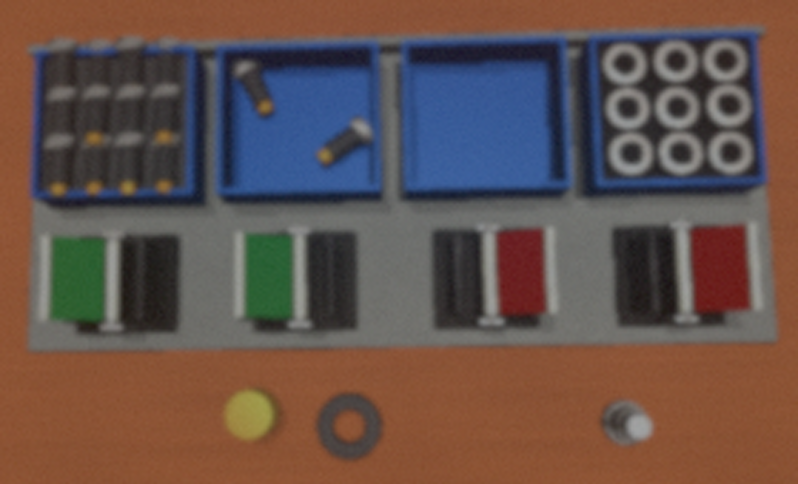

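View pics/scenecrop.png

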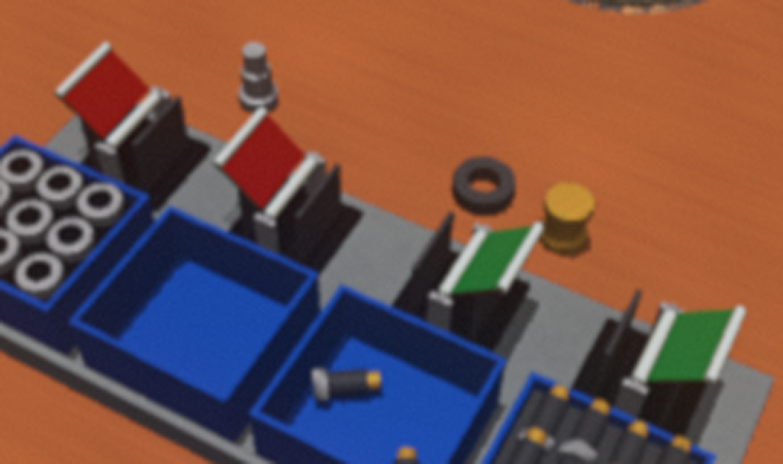

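```bash
cat >> h.py <<'E'
def ray(d,u,v):
    F=f(d);M=np.array(d['world_from_camera']);r=M[:3,:3]@np.array([(u-d['cx'])/F,(v-d['cy'])/F,1]);return M[:3,3],r/np.linalg.norm(r)
def onz(d,u,v,z):
    o,r=ray(d,u,v);return o+r*(z-o[2])/r[2]
def tri(a,b):
    A=np.zeros((3,3));B=np.zeros(3)
    for o,r in (a,b):
        P=np.eye(3)-np.outer(r,r);A+=P;B+=P@o
    x=np.linalg.solve(A,B);return x,[np.linalg.norm((np.eye(3)-np.outer(r,r))@(x-o)) for o,r in (a,b)]
E
python3 - <<'E'
from h import *
np.set_printoptions(precision=4,suppress=True)
t=np.load('/tmp/top.npy',allow_pickle=True).item();s=np.load('/tmp/scene.npy',allow_pickle=True).item()
c=lambda x,y:(135+x/2.85,120+y/2.85)
e=lambda x,y:(130+x/2.9,100+y/2.9)
for n,a,b in [('edge2',c(240,276),e(524,250)),('edge4',c(755,266),e(85,69))]:
    print(n,tri(ray(t,*a),ray(s,*b)),'z85',onz(t,*a,.085),onz(s,*b,.085),'depth',pt(t,*a),pt(s,*b))
for n,a,z in [('hinge1',c(114,280),.053),('hinge2',c(300,277),.053),('hinge3',c(488,274),.053),('hinge4',c(684,270),.053),('rackFL',c(28,350),.008),('rackFR',c(775,341),.008),('edge1',c(45,278),.085),('edge3',c(550,270),.085),('binBL',c(38,50),.063),('binBR',c(763,38),.063),('spool',c(249,415),.042),('bearing',c(350,426),.016),('cart',c(640,428),.055)]:
    print(n,onz(t,*a,z),'depth',pt(t,*a))
E
```

```text
edge2 (array([0.4591, 0.0965, 0.0899]), [np.float64(0.0020167847161370878), np.float64(0.0020167847161371858)]) z85 [0.4602 0.0954 0.085 ] [0.4543 0.0972 0.085 ] depth [0.4601 0.0951 0.0869] [0.4564 0.0978 0.0877]
edge4 (array([ 0.4598, -0.2491,  0.087 ]), [np.float64(0.001602043163385777), np.float64(0.0016020431633857763)]) z85 [ 0.4608 -0.2512  0.085 ] [ 0.4579 -0.249   0.085 ] depth [ 0.4609 -0.2515  0.0841] [ 0.4601 -0.2466  0.0879]
hinge1 [0.4613 0.1915 0.053 ] depth [0.4611 0.1907 0.0558]
hinge2 [0.4612 0.0572 0.053 ] depth [0.4608 0.0568 0.0573]
hinge3 [ 0.4609 -0.0761  0.053 ] depth [ 0.4608 -0.0759  0.0553]
hinge4 [ 0.4613 -0.2127  0.053 ] depth [ 0.461  -0.2116  0.0571]
rackFL [0.4128 0.2687 0.008 ] depth [ 0.4129  0.2719 -0.0009]
rackFR [ 0.4116 -0.2868  0.008 ] depth [ 0.4116 -0.2899 -0.001 ]
edge1 [0.4612 0.231  0.085 ] depth [0.4611 0.2304 0.0867]
edge3 [ 0.4606 -0.1152  0.085 ] depth [ 0.4605 -0.1151  0.0862]
binBL [0.631 0.249 0.063] depth [0.6314 0.2494 0.0619]
binBR [ 0.6246 -0.2756  0.063 ] depth [ 0.6432 -0.2978 -0.0003]
spool [0.3646 0.0953 0.042 ] depth [0.3644 0.0958 0.039 ]
bearing [0.3545 0.0249 0.016 ] depth [ 0.3533  0.0258 -0.0026]
cart [ 0.3537 -0.1758  0.055 ] depth [ 0.3536 -0.1759  0.0547]
```

View pics/wrist_0.15.png

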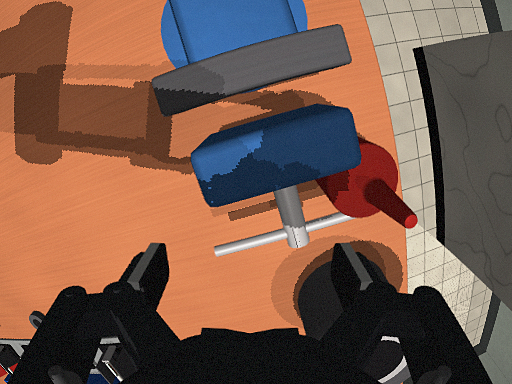

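Top view, left to right (+y to −y): plugs bin (green, right), low bin (green at px 219,217, wrong), empty bin (red, right), rings bin (red at px 400,213, wrong). So two tags need flipping: tag 2 toward −y and tag 4 toward +y. The measured edge heights of about 85–90 mm and the 135 mm spacing match the description. I'm shutting the fingers and approaching tag 2.

```bash
python3 -m creep '{"slide":[[0.25,-0.25,0],[0.5,-0.5,0],[0.75,-0.75,0],[0.98,-1,0],[0.98,-1,0]],"twist":[[0,0,0.02],[0,0,0.0467],[0,0,0.0467],[0,0,0.0467],[0,0,0.0467]],"fingers":[-1,-1,-1,-1,-1]}' 20
python3 -m creep '{"slide":[[0.25,-0.25,0],[0.5,-0.5,0],[0.75,-0.75,0],[0.98,-1,0],[0.98,-1,0]],"twist":[[0,0,0],[0,0,0],[0,0,0],[0,0,0],[0,0,0]],"fingers":[-1,-1,-1,-1,-1]}'
python3 -m creep '{"slide":[[0,-0.25,0],[0,-0.5,-0.1],[0,-0.73,-0.3],[0,-0.73,-0.3],[0,-0.73,-0.3]],"twist":[[0,0,0],[0,0,0],[0,0,0],[0,0,0],[0,0,0]],"fingers":[-1,-1,-1,-1,-1]}'
python3 -c "
from h import *
grab('scene');grab('wrist');d=grab('top')"; ls pics
```

```text
clock: 0.65
position: [0.3154, 0.3972, 0.2311]
ee_rot: [0.001, 0.002, 1.0, -0.001]
contact_force: [-0.4, 0.6, -0.2]
width: 0.0124
clock: 1.15
position: [0.4633, 0.2474, 0.231]
ee_rot: [0.001, 0.002, 1.0, -0.001]
contact_force: [-0.7, 0.3, 0.3]
width: 0.0002
clock: 1.65
position: [0.4593, 0.1414, 0.1858]
ee_rot: [-0.001, 0.0, 1.0, 0.001]
contact_force: [1.1, 0.5, 0.7]
width: -0.0
scene_0.05.png
scene_1.70.png
scenecrop.png
top_0.10.png
top_1.80.png
topcrop.png
wrist_0.15.png
wrist_1.75.png
```

View pics/scene_1.70.png

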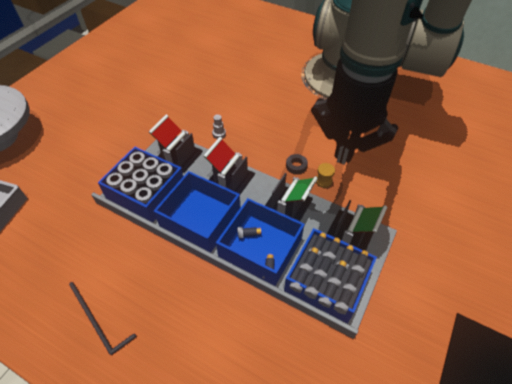

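View pics/wrist_1.75.png

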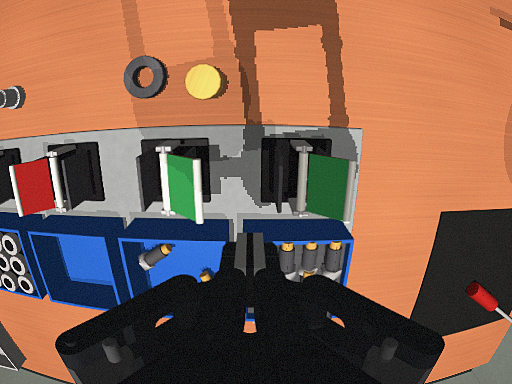

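```bash
python3 -m creep '{"slide":[[0,-0.02,-0.2],[0,-0.04,-0.4],[0,-0.04,-0.6],[0,-0.04,-0.75],[0,-0.04,-0.8],[0,-0.04,-0.8]],"twist":[[0,0,0],[0,0,0],[0,0,0],[0,0,0],[0,0,0],[0,0,0]],"fingers":[-1,-1,-1,-1,-1,-1]}'
python3 -c "
from h import *
d=grab('scene');i=d['img'][60:260,200:470];cv2.imwrite('pics/sc2.png',cv2.resize(i,None,fx=2.9,fy=2.9,interpolation=cv2.INTER_CUBIC))"
```

```text
clock: 2.4
position: [0.4599, 0.1359, 0.0661]
ee_rot: [-0.0, -0.001, 1.0, 0.0]
contact_force: [-0.0, -0.4, 0.6]
width: -0.0001
```

View pics/sc2.png

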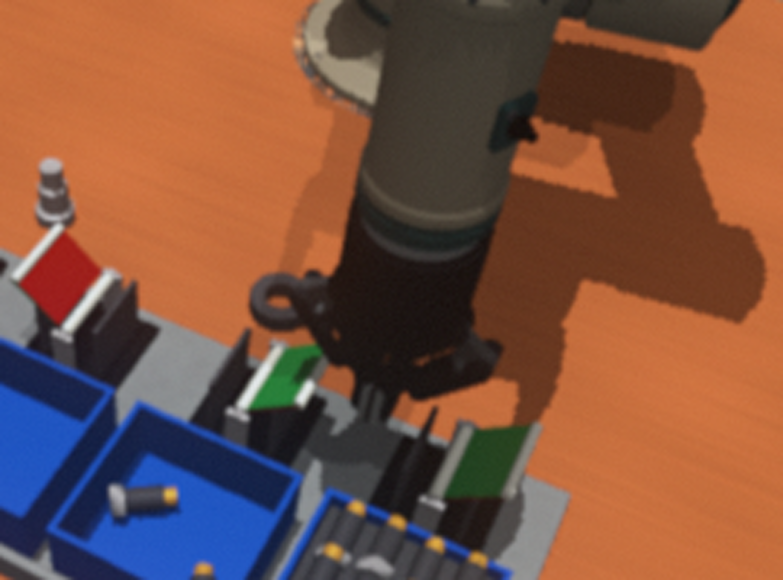

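```bash
python3 -m creep '{"slide":[[0,-0.04,0],[0,-0.08,0],[0,-0.12,0.01],[0,-0.16,0.04],[0,-0.2,0.08],[0,-0.24,0.12],[0,-0.28,0.14],[0,-0.32,0.15],[0,-0.36,0.15],[0,-0.4,0.15],[0,-0.44,0.15],[0,-0.48,0.15],[0,-0.52,0.15],[0,-0.56,0.15],[0,-0.58,0.15],[0,-0.58,0.15]],"twist":[[0,0,0],[0,0,0],[0,0,0],[0,0,0],[0,0,0],[0,0,0],[0,0,0],[0,0,0],[0,0,0],[0,0,0],[0,0,0],[0,0,0],[0,0,0],[0,0,0],[0,0,0],[0,0,0]],"fingers":[-1,-1,-1,-1,-1,-1,-1,-1,-1,-1,-1,-1,-1,-1,-1,-1]}'
python3 -c "
from h import *
d=grab('scene');i=d['img'][60:260,200:470];cv2.imwrite('pics/sc3.png',cv2.resize(i,None,fx=2.9,fy=2.9,interpolation=cv2.INTER_CUBIC))"
```

```text
clock: 4.05
position: [0.46, 0.0476, 0.0888]
ee_rot: [-0.0, -0.0, 1.0, 0.0]
contact_force: [-0.4, 0.7, -0.4]
width: 0.0003
```

View pics/sc3.png

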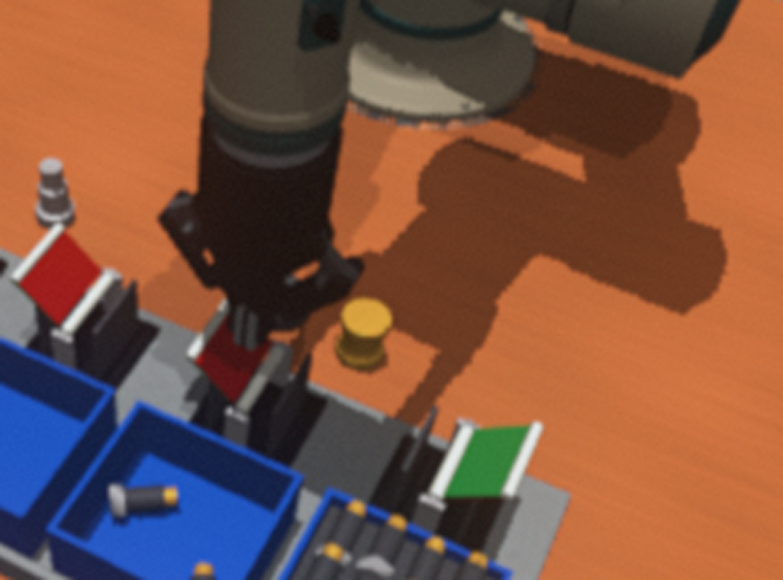

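The view shows tag 2 now lying on its red side. Next I rise and travel to tag 4's −y side.

```bash
python3 -m creep '{"slide":[[0,0,0.25],[0,0,0.5],[0,-0.1,0.67],[0,-0.4,0.67],[0,-0.7,0.67],[0,-1,0.67],[0,-1,0.67]],"twist":[[0,0,0],[0,0,0],[0,0,0],[0,0,0],[0,0,0],[0,0,0],[0,0,0]],"fingers":[-1,-1,-1,-1,-1,-1,-1]}'
python3 -m creep '{"slide":[[0,-0.3,0],[0,-0.6,0],[0,-0.9,0],[0,-1,0],[0,-1,0]],"twist":[[0,0,0],[0,0,0],[0,0,0],[0,0,0],[0,0,0]],"fingers":[-1,-1,-1,-1,-1]}'
python3 -m creep '{"slide":[[0.003,-0.25,0],[0.003,-0.27,-0.2],[0.003,-0.27,-0.4],[0.003,-0.27,-0.6],[0.003,-0.27,-0.75],[0.003,-0.27,-0.82],[0.003,-0.27,-0.82],[0.003,-0.27,-0.82]],"twist":[[0,0,0],[0,0,0],[0,0,0],[0,0,0],[0,0,0],[0,0,0],[0,0,0],[0,0,0]],"fingers":[-1,-1,-1,-1,-1,-1,-1,-1]}'
python3 -c "
from h import *
d=grab('scene');i=d['img'][60:260,60:330];cv2.imwrite('pics/sc4.png',cv2.resize(i,None,fx=2.9,fy=2.9,interpolation=cv2.INTER_CUBIC))"
```

```text
clock: 4.8
position: [0.4606, -0.1068, 0.1896]
ee_rot: [0.001, 0.002, 1.0, -0.002]
contact_force: [0.4, 1.2, -0.2]
width: -0.0003
clock: 5.3
position: [0.4602, -0.2531, 0.1889]
ee_rot: [-0.0, 0.001, 1.0, 0.0]
contact_force: [0.4, 1.0, -0.4]
width: 0.0004
clock: 6.1
position: [0.4612, -0.2918, 0.0672]
ee_rot: [0.001, -0.001, 1.0, -0.0]
contact_force: [0.6, 0.0, 0.3]
width: -0.0
```

View pics/sc4.png

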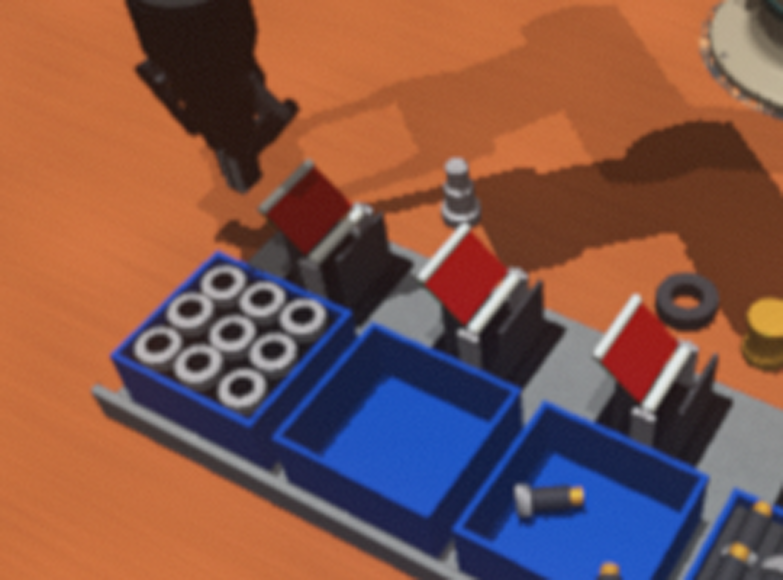

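```bash
python3 -m creep '{"slide":[[0,0.04,0],[0,0.08,0],[0,0.12,0.01],[0,0.16,0.04],[0,0.2,0.08],[0,0.24,0.12],[0,0.28,0.14],[0,0.32,0.15],[0,0.36,0.15],[0,0.4,0.15],[0,0.44,0.15],[0,0.48,0.15],[0,0.52,0.15],[0,0.56,0.15],[0,0.58,0.15],[0,0.58,0.15]],"twist":[[0,0,0],[0,0,0],[0,0,0],[0,0,0],[0,0,0],[0,0,0],[0,0,0],[0,0,0],[0,0,0],[0,0,0],[0,0,0],[0,0,0],[0,0,0],[0,0,0],[0,0,0],[0,0,0]],"fingers":[-1,-1,-1,-1,-1,-1,-1,-1,-1,-1,-1,-1,-1,-1,-1,-1]}'
python3 -m creep '{"slide":[[0,0,0.25],[0,0,0.5],[0,0,0.75],[0,-0.3,0.9],[0,-0.6,0.9],[0,-0.9,0.9],[0,-1,0.9],[0,-1,0.9]],"twist":[[0,0,0],[0,0,0],[0,0,0],[0,0,0],[0,0,0],[0,0,0],[0,0,0],[0,0,0]],"fingers":[-1,-1,-1,-1,-1,-1,-1,-1]}'
python3 -c "
from h import *
d=grab('scene');i=d['img'][60:290,70:400];cv2.imwrite('pics/sc5.png',cv2.resize(i,None,fx=2.4,fy=2.4,interpolation=cv2.INTER_CUBIC));t=grab('top');cv2.imwrite('pics/top5.png',t['img'])
print(telemetry.get_state()['contact_force'])
for n,a,z in [('spool',(222.4,265.6),.042),('bearing',(257.8,269.5),.016)]: print(n,onz(t,*a,z))"
```

```text
clock: 7.75
position: [0.4604, -0.205, 0.0888]
ee_rot: [-0.0, -0.001, 1.0, 0.0]
contact_force: [-0.0, -0.2, 0.1]
width: -0.0
clock: 8.55
position: [0.4601, -0.3576, 0.2232]
ee_rot: [-0.0, 0.001, 1.0, 0.0]
contact_force: [-0.6, 0.0, -0.7]
width: -0.0003
[0.30937029 0.44548525 0.17588873]
spool [0.36460909 0.09526579 0.042     ]
bearing [0.35444684 0.02490499 0.016     ]
```

View pics/sc5.png

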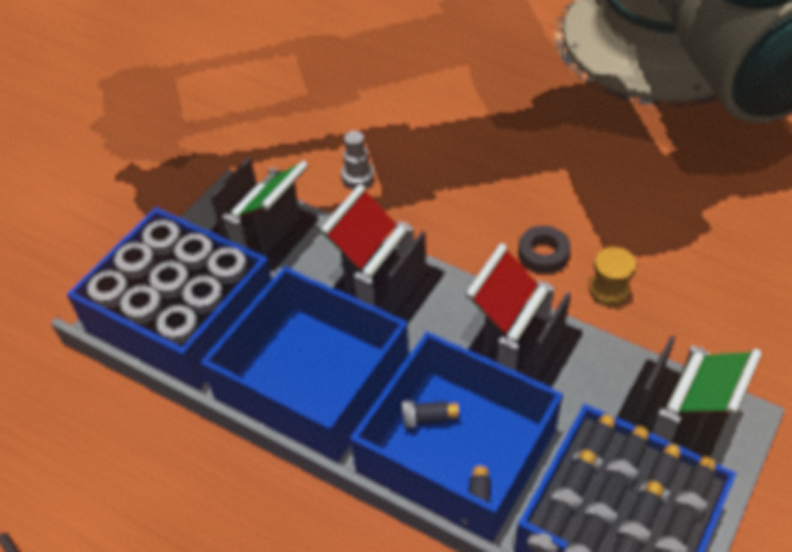

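View pics/top5.png

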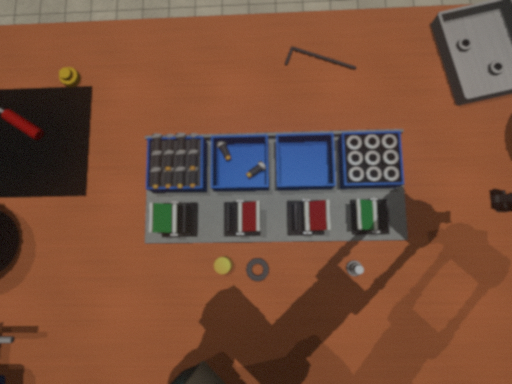

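Both views show plugs green, low red, empty red and rings green, with the loose parts in place. One more check: do the two flipped leaves lie fully down?

```bash
python3 - <<'E'
from h import *
np.set_printoptions(precision=4,suppress=True)
t=grab('top')
i=t['img'][195:245,140:410];cv2.imwrite('pics/top6.png',cv2.resize(i,None,fx=2.9,fy=2.9,interpolation=cv2.INTER_CUBIC))
for x in (150,152,154,257,258,259,260,326,328,356,357,358,359,360,361): print(x,pt(t,x,214))
E
```

```text
150 [0.468  0.232  0.0874]
152 [0.468  0.2281 0.087 ]
154 [0.4683 0.2256 0.0827]
257 [0.4642 0.0213 0.0876]
258 [0.4641 0.0193 0.0892]
259 [0.4641 0.0174 0.0883]
260 [0.4701 0.0187 0.0142]
326 [ 0.4622 -0.1118  0.0827]
328 [ 0.4618 -0.1149  0.0879]
356 [ 0.4665 -0.1837  0.0134]
357 [ 0.461  -0.1704  0.085 ]
358 [ 0.4608 -0.1718  0.0873]
359 [ 0.4609 -0.1742  0.0849]
360 [ 0.4606 -0.1753  0.0888]
361 [ 0.461  -0.1783  0.0835]
```

View pics/top6.png

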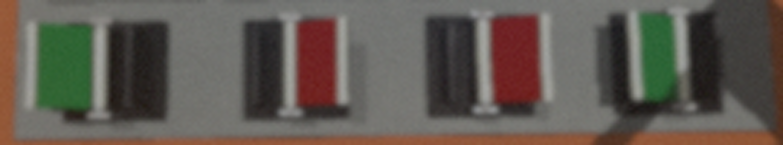

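Edges are at about 87 mm height (bead top) and 38–40 mm to the side of the hinge, the same as the untouched tags. All four are at rest, so I'm handing in.

```bash
python3 -c "
from rig import order
print(order.sign_off())"
```

```text
the job is handed in; nothing more can be done
None
```

The stock board is up to date and the job is handed in. Two tags were wrong, and I flipped each with the shut fingertip: the low bin's from green to red, and the ring bin's from red to green. The plug bin's (green) and empty bin's (red) tags were already right, so I left them alone.

**Tags:** In the last pictures all four show the right colour. The free edges of the two flipped tags sit about 87 mm up and 38–40 mm to the side of the hinge, the same as the untouched ones.

**Force:** The wrist force read about 1 N or less at the end of every move. I did not read it during the sweeps themselves.

**Loose parts:** They look unmoved in both camera views; I judged this by eye and did not measure their final positions.

**Time and arm:** The last move ended at 8.55 s of the 56 s allowed, with the arm raised clear of everything.

The two camera views differed by 2–4 mm when I triangulated the tag edges, and one edge came out 5 mm high. That was within the margins I used. No other check disagreed.

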